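Load a slide carrier under the spring clip of a viewing stage

TASK

Hold the orange thumb plate of the white viewing stage down with one fingertip so that its spring clip stays lifted, and meanwhile with the other fingertip push the blue slide carrier by its upright lip along the channel, under the clip, until it is fully home against the end stop. Only when it is home let the thumb plate come up, so that the clip comes down on the carrier, and move clear. Push only: do not pinch or lift the carrier, and leave the things round about where they are.

Things in the scene. Friction and masses are not known exactly. Their poses are not given: they have to be found in the camera images.
- stage: White stage fixed to the bench, 186 x 110 mm. Origin: bench level, under the channel's centre line. +x along the channel to the end stop (face at x = 74 mm, top z = 20), +y to the thumb plate. Channel floor z = 12 mm; rails y = +-18.5 to 24.5 mm, 17 mm high. Hinge rod along x at y = 30, z = 30 mm, on three pillars 36 mm high (x = -86, 26, 66); nothing on the stage is above 42 mm.
- clip (a joint): Spring clip, a rocker about the rod, rad. 0 at rest (foot 3 mm above the channel floor: carrier blocked); 0.36 with the thumb plate pressed to its stop (foot about 10 mm up). Above about 0.2 the carrier passes beneath; resting on the carrier it reads about 0.145. It always springs back; about 2 N on the plate starts it, 5 N takes it to the stop.
- thumb_plate (a point): Centre of the top of the orange thumb plate, 93 mm along stage x, 26 mm wide; moves with the clip. At rest it tilts up, centre at x = -38, y = 63, z = 33 mm of the stage; fully pressed it is level, top at z = 21 mm, x = -85 to 8, y = 49 to 75 mm. Press it anywhere; a tip can slide along it. A tip level with one on the pressed plate meets the carrier's lip.
- clip_foot (a point): Centre of the underside of the clip's steel foot, 14 mm along x and 6 mm along y, at x = 40 to 54 mm, y = 9 mm of the stage at rest.
- carrier: Blue plate 70 x 34 x 6 mm, about 50 g, lying in the channel, white slide in its top. Upright lip at its rear end (x = -35 to -30 mm, 30 mm wide about y = 0, top 20 mm above the underside): push its rear face. Origin: centre of the underside; axes as the stage's. Starts at x = -17 to 0 mm of the stage; home at x = 39 mm.
- dropper_1: Loose brown dropper bottle with a pale nozzle, 34 mm across, 78 mm high, standing on the thumb plate's side of the stage; leave alone. Origin at its underside.
- petri_2: Loose pink covered dish, 65 mm across, 14 mm high, beside the stage; leave alone. Origin at its underside.
- forceps_2: Loose steel forceps, 133 x 14 x 8 mm, lying beside the stage; leave alone. Origin at its underside.
- marker_2: Loose red felt marker, 129 x 12 mm, near the front edge of the bench on the right; leave alone. Origin at its underside.
- spare_lid_1: Loose yellow jar lid, 64 mm across, 18 mm high, on the left; leave alone. Origin at its underside.
- loupe: Loose black hand lens, 125 x 50 x 14 mm, on the right; leave alone. Origin at its underside.
- petri_1: Loose beige covered dish, 65 mm across, 14 mm high, on the left; leave alone. Origin at its underside.
Mind the look-alikes: they are no part of the job. Of the things that look like the carrier, the smaller one is meant.

How it is judged:
On the way, in this order (a step that is already met when the one before it is completed fails the run):
1. the thumb plate is held down, with the carrier still in front of the clip (value of joint clip above 0.22 rad and contact force between the fingers and stage above 0.3 N and x of carrier in the frame of stage below 0.008 m), for 0.1 s.
2. one fingertip holds the thumb plate down while the other pushes the carrier, now beneath the clip (value of joint clip above 0.2 rad and contact force between the fingers and stage above 0.3 N and x of carrier in the frame of stage above 0.015 m and contact force between the fingers and carrier above 0.02 N).
3. the carrier is home against the end stop with the thumb plate still held down (value of joint clip above 0.2 rad and contact force between the fingers and stage above 0.3 N and x of carrier in the frame of stage above 0.035 m), for 0.1 s.
At the end, for the whole second after the job is handed in: The carrier lies flat in the channel within 4 mm of the end stop, at rest, and the released clip rests on it (clip joint 0.10 to 0.22 rad) (x of carrier in the frame of stage between 0.035 and 0.042 m and z of carrier in the frame of stage between 0.0095 and 0.0145 m and angle between carrier's own z axis and vertical below 0.08 rad and angle between the x axis of carrier and the x axis of stage, either way round below 0.12 rad and value of joint clip between 0.1 and 0.22 rad and linear speed of carrier below 0.01 m/s); the robot touches nothing.
It fails at once if the carrier is lifted more than 5 mm or tipped by more than 0.2 rad (z of carrier in the frame of stage above 0.017 m or angle between carrier's own z axis and vertical above 0.2 rad).
It fails at once if a thing standing round about is moved by more than 15 mm (distance of any of dropper_1, petri_2, forceps_2, marker_2, spare_lid_1, loupe, petri_1 from where it was at the start of the episode above 0.015 m).
It also fails if it takes over 48 s, if anything falls off the work surface, if the arm or the gripper's body presses on something with over 40 N, if the wrist force passes 120 N, or if a joint passes its speed limit or range.

ROBOT

A 6-joint arm with a two-finger parallel gripper is mounted at the origin on a cart in front of the work surface, level with it; the furniture and walls round the work are solid. World frame = base frame: x ahead of the robot, y to its left, z up, the work surface at z = 0. Lengths are in m, angles in rad, forces in N, time in s.
With the tool pointing down it reaches from about 0.4 to 0.825 m from the base axis. Payload 7 kg.
Tool frame: the origin (TCP) lies midway between the tips of the shut fingers; the grasp point (between the pads) lies 19 mm behind it; z points along the fingers, y is the direction in which the jaws open and shut (so a half turn about z gives the same grasp; the last joint's range is limited). The gripper opens to 85 mm and grips with 20 to 120 N. Pads are 22 mm wide; open, the fingers measure 114 mm over their backs; the gripper's body (76 mm by 85 mm) begins 54 mm behind the grasp point. The pads swing forward as they close: fully open they stand 13 mm farther back than shut.
Start: joints at [-0.922, 0.359, 0.012, 0, -1.224, -0.288], TCP at [0.238, -0.632, 0.231] pointing down, gripper open.
Joint ranges: [-3.07, 3.07], [-1.43, 2.12], [-1.02, 1.25], [-3.03, 1.67], [-3.05, -0], [-3.03, 3.03]. Speed limits (rad/s): [2.39, 2.39, 3.01, 3.14, 3.14, 3.14].

INTERFACE

Orientations are given as a unit quaternion [w, x, y, z].
In Python, from workcell import r gives the robot as it stands.
- The arm moves only by the shell command python3 -m crank 'ROWS'. ROWS is JSON, one flat list of numbers, 7 for each row, row after row: the turn, a rotation vector about the tool's x, y, z normalised to -1 to 1, where 1 is 45 degrees, then the shift along the tool's x, y, z normalised to -1 to 1, where 1 is 300 mm, then the closure, from -1 (fully open) to 1 (shut). In form: [wx, wy, wz, tx, ty, tz, fingers, wx, wy, wz, tx, ty, tz, fingers, ...]. A call has 1 to 20 rows; each row is the pose to reach, as a shift and turn from the pose commanded when the call began, along the tool's axes at that moment; what a row does not reach only later rows make up. A row lasts 1/8 s, in which the tool goes at most 62.5 mm and 10.7 degrees, less where a joint would pass 70% of its speed; a pose out of reach is approached as far as the arm can. A call with a number of a shift or a turn outside -1 to 1 is refused whole. A call with a gripper value outside its range is refused whole. The fingers move at their own pace and stop on an object; the grip force is fixed at half the most. Time passes only in rows, so rows that repeat a pose let the fingers close. It gives the time, the measured TCP pose, the force and the opening at its end, in the units of the state.
- r.observe(): the state, without advancing time (a new reading comes with each control period).
- r.grab_frame(name): name is "scene" or "top" or "wrist"; returns the picture (384x512x3 uint8, red, green, blue); there is no depth.
- r.calibration(name): a dict with "fx", "fy", "cx", "cy" (pixels), "origin" and "rotation" of the camera in the world. Camera axes: x right, y up, looking along -z (the intrinsics and any distortion apply to the point x, -y, -z); pixel columns grow to the right and rows downward; lengths in m; the calibration is good to about 2 mm. A picture is of the moment at which its call begins: read the wrist's pose just before it. calibration takes no time and is no camera call; for the wrist camera it gives the pose at the moment of the call.
- r.hand_in(): hands the job in, once; it reports no verdict.
The state is a dict: "t": time; "joint_pos": joint angles; "joint_vel": joint speeds; "tau": joint torques, N m; "ee_pos": TCP position; "tool_rot": TCP orientation; "wrist_force": force on the tool from outside, world axes, zero at the start; "wrist_torque": the same for the moment, N m; "width": finger opening in m.
Only numpy, scipy, OpenCV 4.12 (cv2) and the standard library are available. Lean on these libraries where they do the work, as an engineer would, in place of code of your own. Each camera call takes 0.05 s, during which the arm holds its last target. There are 200 camera calls.

## Working session

There is one attempt and no reset: what is moved stays moved. The work goes in short steps, Python scripts to look and compute and a shell command to move; the robot and the scene stay as the last step left them, time stands still between calls to the robot, and variables do not carry over. Pictures are saved under pics/ and viewed, about 8 in all and at most 12, crops included, and the job is handed in when it is done.

```bash
ls; mkdir -p pics; python3 - <<'E'
from workcell import r
import cv2,numpy as np
for n in("top","scene"):
    f=r.grab_frame(n); cv2.imwrite(f"pics/{n}0.png",f[...,::-1]); c=r.calibration(n); print(n,c)
a=cv2.imread("pics/top0.png")
print(r.observe())
E
```

```text
pics
top {'fx': 377.84862340890487, 'fy': 377.84862340890487, 'cx': 259.0581162642556, 'cy': 192.46843949672746, 'origin': array([ 0.34984248, -0.01972577,  1.11309661]), 'rotation': array([-0.6954638 , -0.05454316,  0.06461494,  0.71356854])}
scene {'fx': 454.9972357514058, 'fy': 454.9972357514058, 'cx': 249.0831238051553, 'cy': 192.6452920245953, 'origin': array([-0.11065116,  0.75609874,  0.94042503]), 'rotation': array([-0.30618148, -0.14345916,  0.3927877 ,  0.85521353])}
{'t': 0.1, 'joint_pos': array([-9.21892021e-01,  3.59330561e-01,  1.11533819e-02, -3.15098196e-04,
       -1.22408720e+00, -2.88083456e-01]), 'joint_vel': array([ 0.00035103, -0.00228666,  0.00194206,  0.00259979, -0.00060608,
       -0.00096337]), 'tau': array([-5.23616793e-03, -5.84763157e+01,  2.94107473e+01,  6.95469886e+00,
       -3.22329164e-03,  4.48017516e-06]), 'ee_pos': array([ 0.23812107, -0.63114807,  0.23044755]), 'tool_rot': array([-1.99270938e-04, -1.79380527e-01,  9.83779480e-01,  7.21823534e-04]), 'wrist_force': array([-0.73660739,  0.38105173, -0.40460585]), 'wrist_torque': array([-0.0201491 ,  0.07548134, -0.01941654]), 'width': 0.0852362977313441}
```

View pics/top0.png

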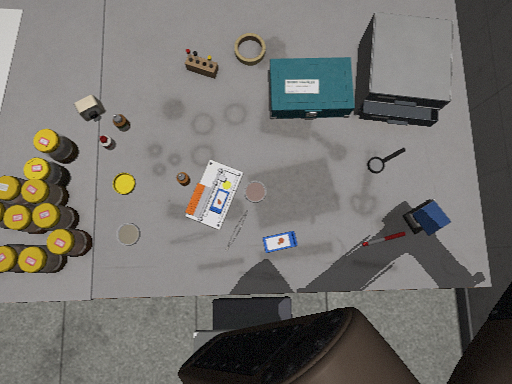

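View pics/scene0.png

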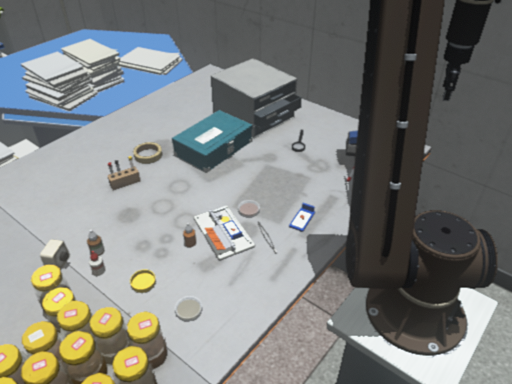

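The top view shows the stage at about (214,195), with the orange plate on its left at (197,200) and the blue carrier at (220,203). A larger look-alike carrier lies at (281,241). The dropper is at (183,178), petri_2 at (256,190) and the forceps at (238,228).

```bash
cat > h.py <<'E'
import numpy as np,cv2
from scipy.spatial.transform import Rotation as R
def rot(q): return R.from_quat(np.r_[q[1:],q[0]])
def cast(c,uv,z):
    uv=np.atleast_2d(uv).astype(float)
    d=np.c_[(uv[:,0]-c['cx'])/c['fx'],-(uv[:,1]-c['cy'])/c['fy'],-np.ones(len(uv))]
    d=rot(c['rotation']).apply(d); o=c['origin']
    return (o+d*((z-o[2])/d[:,2])[:,None])
def proj(c,P):
    p=rot(c['rotation']).inv().apply(np.atleast_2d(P)-c['origin'])
    return np.c_[c['cx']+c['fx']*p[:,0]/-p[:,2],c['cy']-c['fy']*p[:,1]/-p[:,2]]
def comps(m,amin=20):
    n,l,s,ce=cv2.connectedComponentsWithStats(m.astype(np.uint8))
    return [(l==i,s[i],ce[i]) for i in range(1,n) if s[i,4]>=amin]
E
python3 - <<'E'
from h import *
from workcell import r
for n,(x0,y0,x1,y1) in dict(top=(165,145,275,255),scene=(170,185,280,270)).items():
    c=r.calibration(n); a=cv2.imread(f"pics/{n}0.png"); h=cv2.cvtColor(a,cv2.COLOR_BGR2HSV)
    H,S,V=cv2.split(h)
    for nm,m,z in(("orange",(H<16)&(H>4)&(S>150)&(V>150),.033),("blue",(H>100)&(H<125)&(S>150)&(V>90),.018)):
        for mm,s,ce in comps(m):
            if not(x0<ce[0]<x1 and y0<ce[1]<y1):continue
            b=cv2.minAreaRect(np.argwhere(mm)[:,::-1].astype(np.float32)); 
            print(n,nm,s[4],ce,cast(c,ce,z).round(4),cast(c,cv2.boxPoints(b),z).round(4)[:,:2].tolist())
    cv2.imwrite(f"pics/{n}0c.png",cv2.resize(a[y0:y1,x0:x1],None,fx=6,fy=6,interpolation=cv2.INTER_CUBIC)[:600])
c=r.calibration("top")
for k,uv,z in(("dropper",(183,178),.07),("petri2",(256,190),.014),("forceps",(238,228),.008)): print(k,cast(c,uv,z))
E
```

```text
top orange 243 [194.75720165 198.65843621] [[0.5201 0.1484 0.033 ]] [[0.4829, 0.1763], [0.5674, 0.1405], [0.558, 0.1202], [0.4737, 0.1562]]
top blue 47 [215.42553191 209.21276596] [[0.4898 0.0906 0.018 ]] [[0.4889, 0.109], [0.5011, 0.1048], [0.4897, 0.0735], [0.4775, 0.0776]]
scene orange 130 [214.48461538 238.64615385] [[0.5174 0.1509 0.033 ]] [[0.5615, 0.1409], [0.5593, 0.1238], [0.4759, 0.1603], [0.4786, 0.1764]]
dropper [[0.57385824 0.17570645 0.07      ]]
petri2 [[ 0.54446927 -0.02912125  0.014     ]]
forceps [[0.43423563 0.02619599 0.008     ]]
```

View pics/top0c.png

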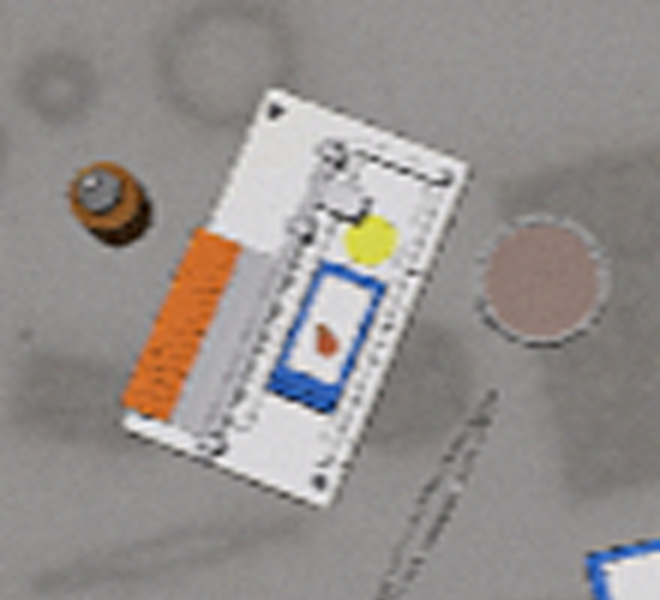

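The crop shows the stage corners at crop px (268,90), (467,163), (327,505) and (125,420). The carrier's lip is at its lower left, the yellow disc is printed on the stage, and the clip foot is at (345,205).

```bash
python3 - <<'E'
from h import *
from workcell import r
c=r.calibration("top")
P=lambda l:np.array(l)/6+[165,145]
k=P([(268,90),(467,163),(327,505),(125,420)])
for z in(0,.012):
    w=cast(c,k,z)[:,:2]; e=w[0]-w[3];f=w[1]-w[2];print(z,w.round(4).tolist(),[np.linalg.norm(w[i]-w[(i+1)%4]).round(4) for i in range(4)],np.degrees([np.arctan2(*e[::-1]),np.arctan2(*f[::-1])]),w.mean(0))
# orange rest centre -> stage origin
th=np.radians(-23.1);ux=np.array([np.cos(th),np.sin(th)]);uy=np.array([-ux[1],ux[0]])
o=cast(c,(194.757,198.658),.033)[0,:2]-ux*-.038-uy*.063
print("origin from orange",o)
S=lambda w:(np.round([(w-o)@ux,(w-o)@uy],4))
lip=cast(c,P([(270,385),(330,408),(278,372),(336,395),(322,262),(384,284)]),.018)[:,:2]
print("lip etc",[S(x) for x in lip])
for uv,z in(((183,178),.04),((256,190),.014),((238,228),.004)): print(S(cast(c,uv,z)[0,:2]))
s=r.observe();print(rot(s['tool_rot']).as_matrix().round(3))
E
```

```text
0 [[0.6426, 0.1087], [0.6025, 0.0091], [0.4328, 0.0809], [0.4771, 0.1797]] [np.float64(0.1074), np.float64(0.1842), np.float64(0.1083), np.float64(0.1801)] [-23.22449557 -22.93679822] [0.53877053 0.09457204]
0.012 [[0.6395, 0.1073], [0.5998, 0.0087], [0.4319, 0.0798], [0.4758, 0.1775]] [np.float64(0.1062), np.float64(0.1823), np.float64(0.1071), np.float64(0.1782)] [-23.22449557 -22.93679822] [0.53673374 0.09333983]
origin from orange [0.53031768 0.07551388]
lip etc [array([-0.0488,  0.0127]), array([-0.0485, -0.0187]), array([-0.0415,  0.0115]), array([-0.0415, -0.019 ]), array([0.0165, 0.0126]), array([ 0.0176, -0.0198])]
[0.0045 0.1169]
[ 0.0541 -0.0907]
[-0.0688 -0.0828]
[[-0.936 -0.353 -0.001]
 [-0.353  0.936  0.001]
 [ 0.     0.001 -1.   ]]
```

```bash
python3 -m crank '[0,0,0.487,-0.868,1,0,-0.1, 0,0,0.487,-0.868,1,0,-0.1, 0,0,0.487,-0.868,1,0,-0.1, 0,0,0.487,-0.868,1,0,-0.1, 0,0,0.487,-0.868,1,0,-0.1, 0,0,0.487,-0.868,1,0,-0.1, 0,0,0.487,-0.868,1,0,-0.1, 0,0,0.487,-0.868,1,0,-0.1, 0,0,0.487,-0.868,1,0,-0.1]'; python3 - <<'E'
from h import *
from workcell import r
s=r.observe();M=rot(s['tool_rot']).as_matrix();print(s['t'],s['ee_pos'],s['width'],s['joint_pos'].round(2));print(M.round(3))
print("tool delta/0.3",M.T@(np.array([.514,.113,.22])-s['ee_pos'])/.3)
print("yaw left",156.9-np.degrees(np.arctan2(M[1,0],M[0,0])))
E
```

```text
t: 1.23
ee_pos: [0.3759, -0.259, 0.2312]
tool_rot: [-0.0, 0.011, 1.0, 0.0]
wrist_force: [0.1, -0.0, 0.0]
width: 0.0464
1.225 [ 0.37587234 -0.25904024  0.23120566] 0.0464367330327866 [-0.17 -0.01 -0.45  0.   -1.13 -1.42]
[[-1.     0.021 -0.   ]
 [ 0.021  1.     0.   ]
 [ 0.     0.    -1.   ]]
tool delta/0.3 [-0.43394933  1.2496474   0.03726707]
yaw left -21.88106759143122
```

```bash
python3 -m crank '[0,0,0.486,-0.3,1,0,-0.12, 0,0,0.486,-0.3,1,0,-0.12, 0,0,0.486,-0.434,1,0,-0.12, 0,0,0.486,-0.434,1,0,-0.12, 0,0,0.486,-0.434,1,0,-0.12, 0,0,0.486,-0.434,1,0,-0.12, 0,0,0.486,-0.434,1,0,-0.12, 0,0,0.486,-0.434,1,0,-0.12]'; python3 - <<'E'
from h import *
from workcell import r
s=r.observe();c=r.calibration("wrist");f=r.grab_frame("wrist")
M=rot(s['tool_rot']).as_matrix();print(s['t'],s['ee_pos'],s['width'],s['joint_pos'].round(2));print(M.round(3))
print("cam in tool",M.T@(c['origin']-s['ee_pos']),(rot(s['tool_rot']).inv()*rot(c['rotation'])).as_matrix().round(3),c['fx'])
cv2.imwrite("pics/w1.png",f[...,::-1])
E
```

```text
t: 2.22
ee_pos: [0.5125, 0.0372, 0.2307]
tool_rot: [-0.001, 0.201, 0.98, -0.0]
wrist_force: [-0.7, -0.6, -0.6]
width: 0.0479
2.225 [0.51248655 0.03721663 0.23071725] 0.04786028851672295 [ 0.45  0.09 -0.34 -0.   -1.14 -2.43]
[[-0.919  0.393 -0.001]
 [ 0.393  0.919 -0.001]
 [ 0.001 -0.001 -1.   ]]
cam in tool [ 0.07825116  0.00102084 -0.14359463] [[-0.001  0.951  0.309]
 [ 1.     0.001  0.   ]
 [ 0.     0.309 -0.951]] 295.3071127304895
```

View pics/w1.png

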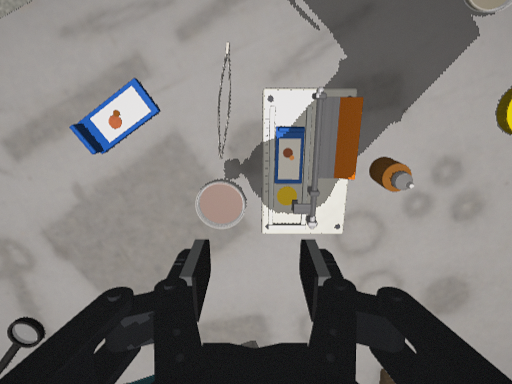

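The wrist view shows the stage at cols 262-358 and rows 88-233. The carrier's lip is at the top of the blue region, at about (290,131). The orange plate spans cols 335-362 and rows 96-178, and both fingertips are at row 240.

```bash
cat > m.py <<'E'
from h import *
from workcell import r
import sys
def measure(name,roi):
    s=r.observe();c=r.calibration("wrist");f=r.grab_frame("wrist")[...,::-1].copy();cv2.imwrite(name,f)
    H,S,V=cv2.split(cv2.cvtColor(f,cv2.COLOR_BGR2HSV));x0,y0,x1,y1=roi
    k=np.zeros(H.shape,bool);k[y0:y1,x0:x1]=1
    th=np.radians(-23.1);ux=np.array([np.cos(th),np.sin(th)]);uy=np.array([-ux[1],ux[0]]);o=np.array([.5295,.073])
    St=lambda w:np.c_[(w[:,:2]-o)@ux,(w[:,:2]-o)@uy].round(4)
    for n,m,zs in(("blue",(H>100)&(H<125)&(S>150)&(V>50),(.018,.032)),("orange",(H<16)&(H>4)&(S>180),(.033,.021))):
        for mm,st,ce in comps(m&k,40):
            ys,xs=np.nonzero(mm);b=cv2.boxPoints(cv2.minAreaRect(np.c_[xs,ys].astype(np.float32)))
            print(n,st,ce.round(1),b.round(1).tolist())
            for z in zs: print("  z",z,"centre",St(cast(c,ce,z)),"box",St(cast(c,b,z)).tolist())
    print("TCP stage",St(s['ee_pos'][None]),s['ee_pos'],s['width'],s['wrist_force'].round(2))
    return c,f,St
E
python3 - <<'E'
from m import *
c,f,St=measure("pics/w2.png",(255,80,370,240))
q=np.array([(263,89),(357,89),(343,233),(262,234)])
print(St(cast(c,q,.012)).tolist(), St(cast(c,q,.0)).tolist())
g=f[75:250,245:385];cv2.imwrite("pics/w2c.png",cv2.resize(g,None,fx=3.4,fy=3.4,interpolation=cv2.INTER_CUBIC))
E
```

```text
blue [275 127  30  56 564] [288.6 147.3] [[274.5, 182.0], [276.0, 126.30000305175781], [304.1000061035156, 127.0], [302.5, 182.8000030517578]]
  z 0.018 centre [[-0.0235  0.002 ]] box [[0.0199, -0.0143], [-0.0484, -0.0137], [-0.0474, 0.0195], [0.021, 0.0209]]
  z 0.032 centre [[-0.0257  0.0004]] box [[0.016, -0.0152], [-0.0496, -0.0147], [-0.0487, 0.0172], [0.017, 0.0186]]
orange [ 334   97   29   82 1730] [348.  136.5] [[333.70001220703125, 176.89999389648438], [340.8999938964844, 95.19999694824219], [362.79998779296875, 97.0999984741211], [355.70001220703125, 178.8000030517578]]
  z 0.033 centre [[-0.0381  0.0678]] box [[0.0096, 0.0553], [-0.0829, 0.0557], [-0.0809, 0.0799], [0.012, 0.0817]]
  z 0.021 centre [[-0.0366  0.0715]] box [[0.0127, 0.0586], [-0.083, 0.059], [-0.0809, 0.0841], [0.0152, 0.0859]]
TCP stage [[-0.0016 -0.0399]] [0.51239226 0.03696447 0.23094973] 0.047765516396800344 [ 0.47  0.06 -0.05]
[[-0.0901, -0.0292], [-0.0898, 0.0795], [0.0931, 0.0798], [0.0944, -0.0294]] [[-0.0904, -0.0289], [-0.0902, 0.0835], [0.0989, 0.0837], [0.1002, -0.0291]]
```

View pics/w2c.png

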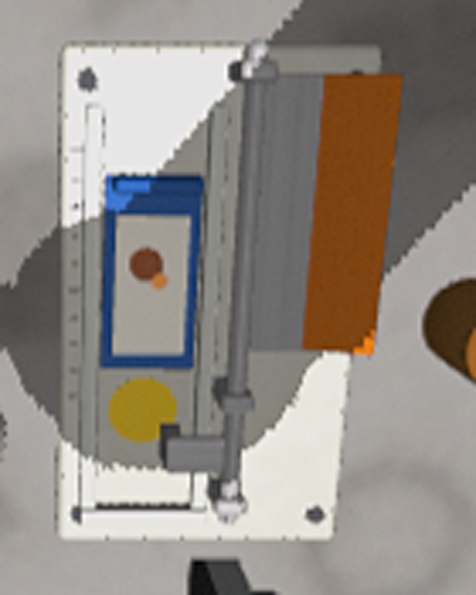

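```bash
python3 -m crank '[0,0,0,0.229,0.245,0.1,-0.12, 0,0,0,0.229,0.245,0.2,-0.12, 0,0,0,0.229,0.245,0.4,-0.12, 0,0,0,0.229,0.245,0.4,-0.12, 0,0,0,0.229,0.245,0.4,-0.12, 0,0,0,0.229,0.245,0.4,-0.12]'; python3 - <<'E'
from m import *
c,f,St=measure("pics/w3.png",(100,0,512,384))
E
```

```text
t: 3.08
ee_pos: [0.4799, 0.133, 0.1137]
tool_rot: [0.001, 0.201, 0.98, 0.001]
wrist_force: [-0.5, -0.1, 0.5]
width: 0.0479
blue [197 216  40  69 903] [219.6 235.7] [[196.8000030517578, 216.0], [235.0, 215.3000030517578], [236.1999969482422, 284.0], [198.0, 284.70001220703125]]
  z 0.018 centre [[-0.0304  0.0056]] box [[-0.0494, -0.0136], [-0.05, 0.0198], [0.02, 0.0194], [0.0206, -0.0168]]
  z 0.032 centre [[-0.0373  0.0074]] box [[-0.0552, -0.0107], [-0.0557, 0.0207], [0.0102, 0.0204], [0.0107, -0.0137]]
orange [ 277  184   32  104 2631] [290.9 232.6] [[275.29998779296875, 286.20001220703125], [279.0, 184.0], [308.3999938964844, 185.0], [304.70001220703125, 287.29998779296875]]
  z 0.033 centre [[-0.0404  0.0671]] box [[0.0119, 0.0552], [-0.0827, 0.0562], [-0.0818, 0.0794], [0.0131, 0.0814]]
  z 0.021 centre [[-0.0347  0.0688]] box [[0.0205, 0.0562], [-0.0792, 0.0572], [-0.0782, 0.0818], [0.0217, 0.0838]]
orange [346 270  32  22 219] [362.8 279.7] [[344.5, 280.29998779296875], [350.3999938964844, 263.5], [382.1000061035156, 274.6000061035156], [376.20001220703125, 291.3999938964844]]
  z 0.033 centre [[0.0055 0.1323]] box [[0.006, 0.1162], [-0.0109, 0.1197], [0.0003, 0.1487], [0.0177, 0.1457]]
  z 0.021 centre [[0.0137 0.1375]] box [[0.0143, 0.1205], [-0.0036, 0.1242], [0.0082, 0.1547], [0.0266, 0.1515]]
TCP stage [[-0.0691  0.0357]] [0.47991602 0.13298942 0.11371349] 0.04790207766121162 [-0.45 -0.13  0.51]
```

View pics/w3.png

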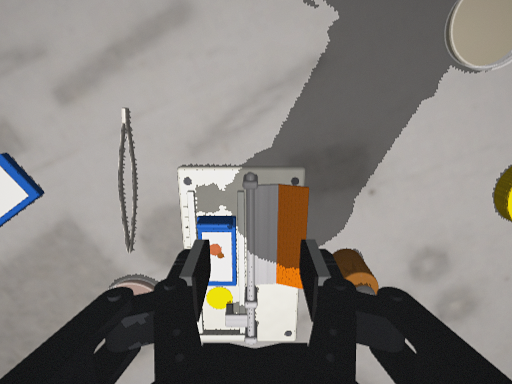

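```bash
python3 -m crank '[0,0,0,0,0,0.13,-0.12, 0,0,0,0,0,0.25,-0.12, 0,0,0,0,0,0.25,-0.12, 0,0,0,0,0,0.25,-0.12]'; python3 -m crank '[0,0,0,0,0,0.01,-0.12, 0,0,0,0,0,0.01,-0.12,0,0,0,0,0,0.01,-0.12]';  python3 -m crank '[0,0,0,0,0,0.01,-0.12, 0,0,0,0,0,0.01,-0.12,0,0,0,0,0,0.01,-0.12]'; python3 -m crank '[0,0,0,0,0,0.01,-0.12, 0,0,0,0,0,0.01,-0.12,0,0,0,0,0,0.01,-0.12]'
```

```text
t: 3.62
ee_pos: [0.4795, 0.1333, 0.038]
tool_rot: [0.001, 0.2, 0.98, 0.001]
wrist_force: [0.8, 0.6, 0.2]
width: 0.0482
t: 4.0
ee_pos: [0.4786, 0.1329, 0.0338]
tool_rot: [0.0, 0.2, 0.98, 0.0]
wrist_force: [-0.6, 0.5, -0.3]
width: 0.0475
t: 4.38
ee_pos: [0.4784, 0.1328, 0.0303]
tool_rot: [-0.0, 0.2, 0.98, -0.0]
wrist_force: [-0.3, -0.7, 0.4]
width: 0.0476
t: 4.75
ee_pos: [0.4784, 0.1329, 0.0273]
tool_rot: [0.0, 0.2, 0.98, 0.0]
wrist_force: [-0.9, 0.6, 1.5]
width: 0.0474
```

```bash
for i in 1; do :; done; python3 -m crank '[0,0,0,0,0,0.01,-0.12, 0,0,0,0,0,0.01,-0.12,0,0,0,0,0,0.01,-0.12]';  python3 -m crank '[0,0,0,0,0,0.01,-0.12, 0,0,0,0,0,0.01,-0.12,0,0,0,0,0,0.01,-0.12]'; python3 -m crank '[0,0,0,0,0,0.01,-0.12, 0,0,0,0,0,0.01,-0.12,0,0,0,0,0,0.01,-0.12]'
```

```text
t: 5.12
ee_pos: [0.4784, 0.1328, 0.0243]
tool_rot: [0.0, 0.2, 0.98, 0.0]
wrist_force: [-1.2, -0.1, 3.6]
width: 0.0482
t: 5.5
ee_pos: [0.4783, 0.1326, 0.0213]
tool_rot: [-0.0, 0.2, 0.98, -0.0]
wrist_force: [0.2, -2.0, 3.6]
width: 0.0478
t: 5.88
ee_pos: [0.478, 0.1321, 0.0183]
tool_rot: [-0.0, 0.2, 0.98, -0.0]
wrist_force: [-0.0, -3.5, 6.1]
width: 0.0476
```

```bash
python3 -m crank '[0,0,0,0,0,0.005,-0.12, 0,0,0,0,0,0.005,-0.12,0,0,0,0,0,0.005,-0.12]'; python3 - <<'E'
from m import *
c,f,St=measure("pics/w4.png",(100,0,512,384))
cv2.imwrite("pics/w4c.png",cv2.resize(f[150:340,150:350],None,fx=3,fy=3,interpolation=cv2.INTER_CUBIC))
E
```

```text
t: 6.25
ee_pos: [0.4782, 0.1322, 0.0177]
tool_rot: [0.0, 0.2, 0.98, -0.0]
wrist_force: [-3.0, -4.9, 16.5]
width: 0.0478
blue [202 281  28  62 851] [219.  302.9] [[201.3000030517578, 281.20001220703125], [227.8000030517578, 280.5], [229.5, 342.0], [203.0, 342.70001220703125]]
  z 0.018 centre [[-0.0359  0.0145]] box [[-0.0505, 0.0051], [-0.051, 0.0201], [-0.0074, 0.0199], [-0.0069, 0.0037]]
  z 0.032 centre [[-0.0469  0.0166]] box [[-0.0601, 0.0081], [-0.0605, 0.0216], [-0.0212, 0.0214], [-0.0207, 0.0068]]
orange [ 287  233   50  113 2133] [302.5 286.8] [[286.6000061035156, 344.3999938964844], [290.0, 231.60000610351562], [336.20001220703125, 233.0], [332.79998779296875, 345.79998779296875]]
  z 0.033 centre [[-0.0575  0.0596]] box [[-0.0206, 0.0527], [-0.0882, 0.0521], [-0.0875, 0.0741], [-0.0196, 0.078]]
  z 0.021 centre [[-0.049   0.0618]] box [[-0.0086, 0.0543], [-0.0826, 0.0537], [-0.0818, 0.0778], [-0.0075, 0.082]]
orange [201 335  10   8  56] [205.4 338.3] [[200.0, 338.0], [205.0, 333.0], [210.5, 338.5], [205.5, 343.5]]
  z 0.033 centre [[-0.0247  0.0084]] box [[-0.0249, 0.0056], [-0.0283, 0.0084], [-0.0246, 0.0112], [-0.0212, 0.0083]]
  z 0.021 centre [[-0.0131  0.0059]] box [[-0.0134, 0.0028], [-0.017, 0.0059], [-0.013, 0.009], [-0.0092, 0.0058]]
TCP stage [[-0.0704  0.0343]] [0.478165   0.13215221 0.01769335] 0.04780987923182063 [-2.95 -4.94 16.49]
```

View pics/w4c.png

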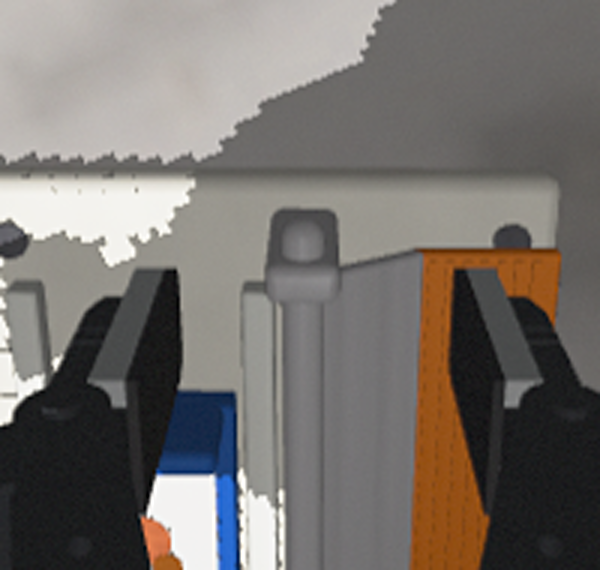

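The plate is at its stop: the force jumped to 16 N and the plate is level. The other finger is in the channel behind the lip, so I'll push now.

```bash
python3 -m crank '[0,0,0,-0.015,0,0,-0.12, 0,0,0,-0.03,0,0,-0.12, 0,0,0,-0.045,0,0,-0.12, 0,0,0,-0.06,0,0,-0.12, 0,0,0,-0.075,0,0,-0.12, 0,0,0,-0.09,0,0,-0.12, 0,0,0,-0.09,0,0,-0.12]'; python3 - <<'E'
from m import *
c,f,St=measure("pics/w5.png",(100,0,512,384))
E
```

```text
t: 7.18
ee_pos: [0.5025, 0.1226, 0.0178]
tool_rot: [-0.0, 0.2, 0.98, 0.0]
wrist_force: [-10.6, 2.3, 19.9]
width: 0.0472
blue [206 266  21  77 774] [219.9 294.3] [[206.0, 266.0], [226.0, 266.0], [226.0, 342.0], [206.0, 342.0]]
  z 0.018 centre [[-0.0156  0.016 ]] box [[-0.0341, 0.009], [-0.0341, 0.0201], [0.0188, 0.0185], [0.0188, 0.0063]]
  z 0.032 centre [[-0.026  0.018]] box [[-0.0427, 0.0116], [-0.0427, 0.0216], [0.005, 0.0202], [0.005, 0.0092]]
orange [ 286  185   54  151 4311] [307.8 244.5] [[285.5, 335.0], [291.1000061035156, 183.3000030517578], [339.20001220703125, 185.0], [333.6000061035156, 336.70001220703125]]
  z 0.033 centre [[-0.0551  0.0617]] box [[-0.0007, 0.0526], [-0.0859, 0.0524], [-0.0851, 0.0742], [0.0005, 0.0787]]
  z 0.021 centre [[-0.0489  0.0641]] box [[0.0106, 0.0542], [-0.0825, 0.054], [-0.0816, 0.0778], [0.0119, 0.0827]]
orange [198 321  10   8  54] [202.6 324.6] [[197.0, 324.0], [202.0, 319.0], [208.0, 325.0], [203.0, 330.0]]
  z 0.033 centre [[-0.0076  0.0082]] box [[-0.008, 0.0052], [-0.0113, 0.0081], [-0.0074, 0.0111], [-0.0041, 0.0082]]
  z 0.021 centre [[0.0031 0.0056]] box [[0.0027, 0.0023], [-0.0009, 0.0055], [0.0034, 0.0087], [0.007, 0.0056]]
TCP stage [[-0.0442  0.035 ]] [0.50254662 0.12255121 0.01776635] 0.04724303441503237 [-10.57   2.28  19.95]
```

View pics/w5.png

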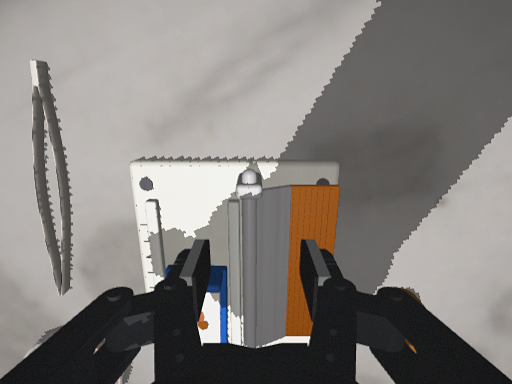

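The lip moved about 16.6 mm with the finger, so the carrier is at x of about 3 mm, and the plate is still level. I'll continue.

```bash
python3 -m crank '[0,0,0,-0.015,0,-0.0015,-0.12, 0,0,0,-0.03,0,-0.0015,-0.12, 0,0,0,-0.045,0,-0.0015,-0.12, 0,0,0,-0.06,0,-0.0015,-0.12, 0,0,0,-0.075,0,-0.0015,-0.12, 0,0,0,-0.09,0,-0.0015,-0.12, 0,0,0,-0.1,0,-0.0015,-0.12,0,0,0,-0.1,0,-0.0015,-0.12,0,0,0,-0.1,0,-0.0015,-0.12]';  python3 -m crank '[0,0,0,-0.007,0,0,-0.12, 0,0,0,-0.007,0,0,-0.12,0,0,0,-0.007,0,0,-0.12]'; python3 - <<'E'
from m import *
c,f,St=measure("pics/w6.png",(100,0,512,384))
E
```

```text
t: 8.35
ee_pos: [0.53, 0.1107, 0.018]
tool_rot: [-0.0, 0.2, 0.98, 0.0]
wrist_force: [-8.8, 2.0, 15.6]
width: 0.0478
t: 8.72
ee_pos: [0.5318, 0.11, 0.018]
tool_rot: [-0.0, 0.2, 0.98, 0.0]
wrist_force: [-9.3, 3.6, 15.3]
width: 0.0478
blue [206 266  22  77 765] [220.  294.4] [[205.5, 266.1000061035156], [226.0, 265.70001220703125], [227.5, 342.0], [207.0, 342.3999938964844]]
  z 0.018 centre [[0.0166 0.0159]] box [[-0.002, 0.0086], [-0.0022, 0.0199], [0.0509, 0.0192], [0.0512, 0.0067]]
  z 0.032 centre [[0.0061 0.0179]] box [[-0.0106, 0.0112], [-0.0108, 0.0215], [0.0371, 0.0209], [0.0374, 0.0096]]
orange [ 288  119   58  171 6330] [314.9 189.3] [[287.5, 289.0], [294.1000061035156, 117.0999984741211], [345.29998779296875, 119.0], [338.70001220703125, 290.8999938964844]]
  z 0.033 centre [[-0.0512  0.0633]] box [[0.0021, 0.0526], [-0.083, 0.0525], [-0.0822, 0.0742], [0.0033, 0.0789]]
  z 0.021 centre [[-0.0475  0.0659]] box [[0.0108, 0.0542], [-0.0823, 0.0541], [-0.0814, 0.0778], [0.0121, 0.0829]]
orange [436 280  40  33 379] [457.2 296.8] [[435.0, 303.29998779296875], [440.8999938964844, 277.70001220703125], [479.8999938964844, 286.6000061035156], [474.0, 312.20001220703125]]
  z 0.033 centre [[0.0069 0.1404]] box [[0.0109, 0.1297], [-0.0045, 0.1297], [0.0007, 0.1506], [0.0165, 0.1513]]
  z 0.021 centre [[0.016  0.1501]] box [[0.0204, 0.1384], [0.0035, 0.1385], [0.0093, 0.1613], [0.0265, 0.162]]
orange [198 321  10   7  54] [202.4 324.1] [[198.0, 321.0], [207.0, 321.0], [207.0, 327.0], [198.0, 327.0]]
  z 0.033 centre [[0.0241 0.0079]] box [[0.0221, 0.0057], [0.0221, 0.0105], [0.026, 0.0103], [0.026, 0.0055]]
  z 0.021 centre [[0.0348 0.0053]] box [[0.0326, 0.0029], [0.0326, 0.0081], [0.0369, 0.0079], [0.0369, 0.0026]]
TCP stage [[-0.0124  0.0349]] [0.53181486 0.10997724 0.01802864] 0.04781464740609359 [-9.26  3.56 15.33]
```

```bash
for r in 1; do :; done; python3 -m crank '[0,0,0,-0.007,0,0,-0.12, 0,0,0,-0.007,0,0,-0.12,0,0,0,-0.007,0,0,-0.12]'; python3 -m crank '[0,0,0,-0.007,0,0,-0.12, 0,0,0,-0.007,0,0,-0.12,0,0,0,-0.007,0,0,-0.12]';python3 -m crank '[0,0,0,-0.004,0,0,-0.12, 0,0,0,-0.004,0,0,-0.12,0,0,0,-0.004,0,0,-0.12]'
```

```text
t: 9.15
ee_pos: [0.5336, 0.1092, 0.018]
tool_rot: [-0.001, 0.2, 0.98, 0.0]
wrist_force: [-9.6, 3.5, 16.4]
width: 0.0477
t: 9.52
ee_pos: [0.5356, 0.1083, 0.018]
tool_rot: [-0.0, 0.2, 0.98, 0.0]
wrist_force: [-9.2, 2.8, 15.3]
width: 0.0477
t: 9.9
ee_pos: [0.5364, 0.1079, 0.018]
tool_rot: [-0.001, 0.2, 0.98, 0.0]
wrist_force: [-11.0, 4.5, 16.5]
width: 0.048
```

```bash
python3 -m crank '[0,0,0,-0.004,0,0,-0.12, 0,0,0,-0.004,0,0,-0.12,0,0,0,-0.004,0,0,-0.12]'; python3 -m crank '[0,0,0,-0.004,0,0,-0.12, 0,0,0,-0.004,0,0,-0.12,0,0,0,-0.004,0,0,-0.12]'; python3 - <<'E'
from m import *
c,f,St=measure("pics/w7.png",(190,200,240,384))
t=r.grab_frame("top")[...,::-1];cv2.imwrite("pics/t7.png",t)
E
```

```text
t: 10.28
ee_pos: [0.5376, 0.1074, 0.018]
tool_rot: [-0.001, 0.2, 0.98, 0.0]
wrist_force: [-9.8, 4.5, 16.5]
width: 0.0475
t: 10.65
ee_pos: [0.5387, 0.107, 0.018]
tool_rot: [-0.001, 0.2, 0.98, 0.0]
wrist_force: [-10.2, 3.7, 17.1]
width: 0.0481
blue [206 266  22  77 762] [220.  294.2] [[205.39999389648438, 266.1000061035156], [226.0, 265.6000061035156], [227.8000030517578, 342.0], [207.1999969482422, 342.3999938964844]]
  z 0.018 centre [[0.0239 0.0158]] box [[0.0055, 0.0084], [0.0052, 0.0199], [0.0583, 0.0194], [0.0587, 0.0068]]
  z 0.032 centre [[0.0135 0.0178]] box [[-0.0031, 0.0111], [-0.0034, 0.0214], [0.0445, 0.021], [0.0449, 0.0096]]
orange [198 321  10   7  52] [202.9 324. ] [[198.0, 321.0], [207.0, 321.0], [207.0, 327.0], [198.0, 327.0]]
  z 0.033 centre [[0.0315 0.0081]] box [[0.0296, 0.0056], [0.0296, 0.0104], [0.0335, 0.0102], [0.0335, 0.0054]]
  z 0.021 centre [[0.0422 0.0055]] box [[0.0401, 0.0028], [0.0401, 0.008], [0.0444, 0.0078], [0.0444, 0.0025]]
TCP stage [[-0.0049  0.0348]] [0.53866516 0.10696005 0.01803124] 0.04811516376250253 [-10.25   3.68  17.1 ]
```

```bash
python3 -m crank '[0,0,0,-0.004,0,0,-0.12, 0,0,0,-0.004,0,0,-0.12,0,0,0,-0.004,0,0,-0.12]'; python3 -m crank '[0,0,0,-0.004,0,0,-0.12, 0,0,0,-0.004,0,0,-0.12,0,0,0,-0.004,0,0,-0.12]'
```

```text
t: 11.12
ee_pos: [0.5389, 0.1067, 0.018]
tool_rot: [-0.001, 0.2, 0.98, -0.0]
wrist_force: [-14.8, 7.6, 20.3]
width: 0.0481
t: 11.5
ee_pos: [0.539, 0.1066, 0.0179]
tool_rot: [-0.002, 0.2, 0.98, -0.0]
wrist_force: [-20.2, 12.1, 24.0]
width: 0.0479
```

The finger has stalled and the force has risen by about 12 N, so the carrier is home. I'll back off the lip with the plate still down, check, and then rise.

```bash
python3 -m crank '[0,0,0,0.008,0,0,-0.12, 0,0,0,0.016,0,0,-0.12,0,0,0,0.024,0,0,-0.12,0,0,0,0.024,0,0,-0.12]'; python3 - <<'E'
from m import *
c,f,St=measure("pics/w8.png",(190,200,240,384))
cv2.imwrite("pics/w8c.png",cv2.resize(f[200:384,130:380],None,fx=3,fy=3,interpolation=cv2.INTER_CUBIC))
E
```

```text
t: 12.0
ee_pos: [0.5369, 0.1088, 0.0182]
tool_rot: [0.001, 0.2, 0.98, 0.001]
wrist_force: [1.7, -2.4, 7.8]
width: 0.0475
blue [205 269  21  74 765] [219. 297.] [[205.0, 269.0], [225.0, 269.0], [225.0, 342.0], [205.0, 342.0]]
  z 0.018 centre [[0.0237 0.0162]] box [[0.0051, 0.0091], [0.0052, 0.0203], [0.0564, 0.0187], [0.0564, 0.0064]]
  z 0.032 centre [[0.013  0.0182]] box [[-0.0037, 0.0118], [-0.0037, 0.0219], [0.0425, 0.0204], [0.0425, 0.0094]]
orange [198 324   8   7  48] [201.5 326.9] [[198.0, 324.0], [205.0, 324.0], [205.0, 330.0], [198.0, 330.0]]
  z 0.033 centre [[0.0313 0.0083]] box [[0.0294, 0.0065], [0.0294, 0.0102], [0.0334, 0.01], [0.0334, 0.0062]]
  z 0.021 centre [[0.0422 0.0056]] box [[0.0402, 0.0037], [0.0402, 0.0078], [0.0445, 0.0075], [0.0445, 0.0034]]
TCP stage [[-0.0072  0.0359]] [0.53690346 0.10883471 0.01822348] 0.04754815173408427 [ 1.69 -2.36  7.83]
```

View pics/w8c.png

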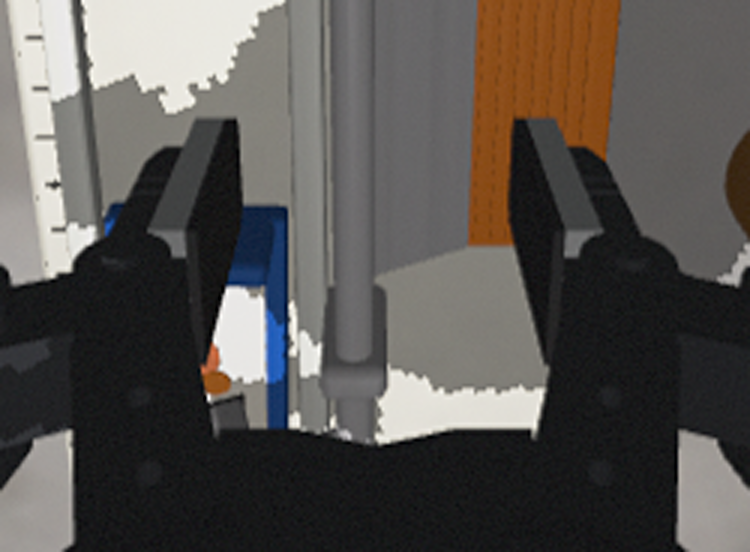

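The carrier has stayed put and the finger is back by about 2 mm, with the plate still down. I'll back off a little more and then lift clear.

```bash
python3 -m crank '[0,0,0,0.014,0,0,-0.12,0,0,0,0.014,0,0,-0.12,0,0,0,0.014,0,-0.02,-0.12,0,0,0,0.014,0,-0.04,-0.12,0,0,0,0.014,0,-0.06,-0.12,0,0,0,0.014,0,-0.08,-0.12,0,0,0,0.014,0,-0.15,-0.12,0,0,0,0.014,0,-0.3,-0.12,0,0,0,0.014,0,-0.4,-0.12,0,0,0,0.25,0,-0.4,-0.12,0,0,0,0.25,0,-0.4,-0.12,0,0,0,0.25,0,-0.4,-0.12,0,0,0,0.25,0,-0.4,-0.12]'; python3 - <<'E'
from m import *
c,f,St=measure("pics/w9.png",(150,100,330,300))
g=r.grab_frame("top")[...,::-1]
a=cv2.resize(f[130:330,150:350],None,fx=2,fy=2,interpolation=cv2.INTER_CUBIC);b=cv2.resize(g[145:245,165:265],None,fx=4,fy=4,interpolation=cv2.INTER_CUBIC)
cv2.imwrite("pics/f9.png",np.hstack([a,b]))
E
```

```text
t: 13.68
ee_pos: [0.4671, 0.1378, 0.1373]
tool_rot: [0.0, 0.2, 0.98, -0.0]
wrist_force: [0.0, -0.5, -0.5]
width: 0.0478
blue [207 269  33  31 478] [223.8 279.2] [[206.5, 299.0], [207.6999969482422, 268.79998779296875], [239.1999969482422, 270.0], [238.0, 300.20001220703125]]
  z 0.018 centre [[0.0167 0.0041]] box [[0.0409, -0.015], [0.0043, -0.0119], [0.0058, 0.0202], [0.0425, 0.0183]]
  z 0.032 centre [[0.0072 0.0058]] box [[0.0302, -0.0123], [-0.0045, -0.0094], [-0.0031, 0.0211], [0.0317, 0.0193]]
orange [ 275  191   29   91 2118] [288.2 233.5] [[272.70001220703125, 280.0], [277.0, 190.8000030517578], [303.1000061035156, 192.0], [298.79998779296875, 281.20001220703125]]
  z 0.033 centre [[-0.0423  0.067 ]] box [[0.0074, 0.0536], [-0.0836, 0.0557], [-0.0825, 0.0787], [0.0089, 0.079]]
  z 0.021 centre [[-0.0366  0.0685]] box [[0.0156, 0.0544], [-0.0799, 0.0567], [-0.0787, 0.0808], [0.0171, 0.0811]]
TCP stage [[-0.0828  0.0351]] [0.46709711 0.13782966 0.13728651] 0.047770934468631655 [ 0.02 -0.55 -0.51]
```

View pics/f9.png

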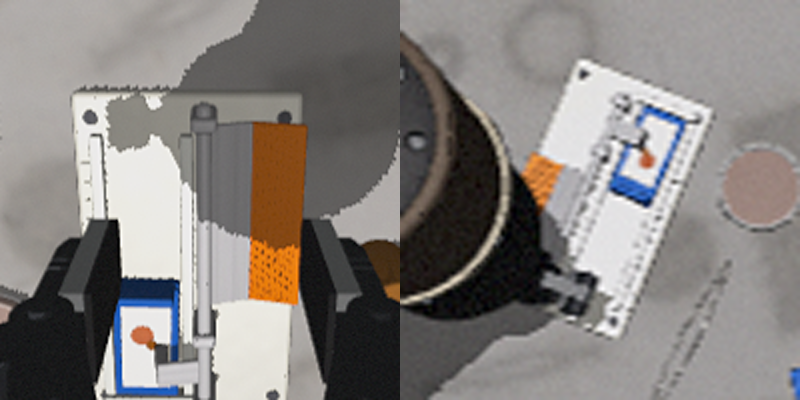

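The wrist view shows the front of the carrier against the end-stop line with the clip foot on top of it. In the top view the neighbours are in their places and the arm is clear.

```bash
python3 -c "
from workcell import r
s=r.observe();print(s['t'],s['wrist_force'].round(2));print(r.hand_in())"
```

```text
13.775 [-0.5  -0.2  -0.15]
the job is handed in; nothing more can be done
None
```

The job is done and handed in at t = 13.8 s. I pressed the thumb plate to its stop with one finger and pushed the carrier by its lip with the other until it stalled against the end stop. I then backed off the lip, let the plate come up and moved clear.

**Last checks:**
- **Carrier:** its lip stayed within about 1 mm after I let go. The pictures show its front against the end stop and the clip foot on it.
- **Robot:** the wrist force read about zero, so the arm is touching nothing.
- **Surroundings:** the dish and forceps beside the stage, which are in view, look where they were. I did not measure any of the loose things' positions again.
- **Not measured:** I could not read the clip angle directly; I judged it from the pictures only.
- **Disagreement:** my stage position differed by about 3 to 4 mm between the top and wrist views. I therefore judged "home" by the stall and the rise in force of about 12 N, not by the computed x.

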